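# Hang the gauge probe in a piston's sensor bore

### The job

Swing the magnifier arm well out to one side (at least 60 degrees from straight over the piston), then take the gauge probe out of its rest and lower its rod upright down the middle of the guide bushing on the clamped piston, without the probe touching the bushing, the piston or anything else of the fixture. Stop when the underside of the probe's collar is about 15 mm above the bushing's mouth and finish there, still gripping the probe, holding it still, upright and centred, for the reading. Leave the other things on the bench where they are.

Things in the scene. Friction and masses are not known exactly. Their poses are not given: they have to be found in the camera images.
- fixture: Fixed aluminium plate 300 x 140 x 12 mm with a dark piston (diameter 100 mm, crown 95 mm high) clamped on it; on the crown a brass guide bushing, outer diameter 46 mm, 25 mm tall. Origin: under the bushing's axis at bench height; +x runs along the plate to a pillar 170 mm away that carries the magnifier's hinge; z up.
- mouth (a point): Centre of the bushing's open mouth, on its top face, 120 mm above the bench. The bore is vertical, diameter 26 mm, and goes on at the same width into the piston; its floor is 90 mm below the mouth.
- magnifier (a joint): Angle (rad) of the magnifier arm about its upright hinge. 0: head straight over the bushing; positive turns counterclockwise seen from above (head to the fixture's -y side). Travel -1.7 to 1.7, either side will do; starts near 0; light friction (0.12 N m) keeps it where it is left. Head: black ring with lens, diameter 90 mm, centre 170 mm from the hinge, from 165 to 183 mm above the bench.
- hinge (a point): Point on the magnifier's upright hinge axis, 180 mm above the bench, in a black hub (diameter 40 mm, top at 185 mm) on top of the pillar.
- pin (a point): On the axis of the magnifier's handle, an upright round black pin (diameter 16 mm) standing on the arm 100 mm from the hinge and moving with it; it runs from the arm's top (180 mm above the bench, arm 18 mm wide) up to 237 mm. This point is 215 mm above the bench, a good height to pinch or push.
- probe: Gauge probe, 0.08 to 0.17 kg, upright in its rest: steel rod diameter 8 mm, 80 mm long; above it a steel collar disc diameter 32 mm, 5 mm thick; above that a square black handle 20 x 20 mm, 55 mm tall. Origin: the rod's lower tip, on the axis, at the start 10 mm above the bench; z up towards the handle, x and y square to the handle's faces.
- collar (a point): On the probe's axis at the underside of its collar, 80 mm above the tip.
- handle (a point): On the probe's axis in the middle of the handle's height, 115 mm above the tip and 30 mm above the collar's top face.
- rest: The probe's rest, a fixed grey block 66 x 66 mm, 90 mm tall, with an upright through hole of diameter 16 mm in the middle; the probe's collar lies on its top. Origin: centre of the underside. It stands to the left or the right of the fixture.
- spare_piston: Bystander: loose dark spare piston, diameter 84 mm, 80 mm tall, on the opposite side of the fixture from the rest. Origin: centre of the underside.
- meter: Bystander: black hand-held meter lying flat, 75 x 150 x 35 mm. Origin: centre of the underside.
- bottle: Bystander: small white bottle, diameter 36 mm, 100 mm tall. Origin: centre of the underside.
Not all that is in view belongs to the job. Several things have the shape of the probe; the one meant has the colours described above.

How it is judged (in metres and radians):
On the way, in this order (a step that is already met when the one before it is completed fails the run):
1. the magnifier arm is swung well out to one side (more than 0.9 rad) ((value of joint magnifier above 0.9 rad or value of joint magnifier below -0.9 rad)), for 0.2 s.
2. the rod's tip is in the bushing, over 10 mm below its mouth and near the axis (z of probe in the frame of mouth below -0.01 m and horizontal distance between probe and mouth below 0.008 m), for 0.1 s.
At the end, for the whole second after the job is handed in: The magnifier is more than 0.9 rad from over the piston; the gripped probe hangs in the bore touching nothing but the fingers, upright within 0.08 rad, tip and collar within 5 mm of the bore axis, the collar's underside 6 to 26 mm above the bushing's mouth, at rest, for the whole last second ((value of joint magnifier above 0.9 rad or value of joint magnifier below -0.9 rad) and z of collar in the frame of mouth between 0.006 and 0.026 m and horizontal distance between each of probe, collar and mouth below 0.005 m and angle between probe's own z axis and vertical below 0.08 rad and contact force between probe and the fingers above 1 N and contact force between probe and fixture below 0.3 N and linear speed of probe below 0.02 m/s); the arm keeps its last pose, push and grip.
It fails at once if the probe touches the fixture (bushing, piston, magnifier) (contact force between probe and fixture above 0.5 N).
It fails at once if a bystander is shifted (distance of any of spare_piston, meter, bottle from where it was at the start of the episode above 0.025 m).
It also fails if it takes over 64 s, if anything falls off the work surface, if the arm or the gripper's body presses on something with over 40 N, if the wrist force passes 120 N, or if a joint passes its speed limit or range.

### The arm

A 6-joint arm with a two-finger parallel gripper is mounted at the origin on the work surface. World frame = base frame: x ahead of the robot, y to its left, z up, the work surface at z = 0. Lengths are in mm, angles in rad, forces in N, time in s.
With the tool pointing down it reaches from about 350 to 725 mm from the base axis. Payload 6 kg.
Tool frame: the origin (TCP) lies at the very end of the fingers, on their centre line; the grasp point (between the pads) lies 19 mm behind it (pinch_z is the distance from the TCP to the grasp point, in mm); z points along the fingers, y is the line along which they close (so a half turn about z gives the same grasp; the last joint's range is limited). The gripper opens to 85 mm and grips with 20 to 120 N. Pads are 22 mm wide; open, the fingers measure 114 mm over their backs; the gripper's body (76 mm by 85 mm) begins 54 mm behind the grasp point. The pads swing forward as they close: fully open they stand 13 mm farther back than shut.
Start: joints at [1.484, 0.04, 0.085, 0, -1.615, -0.334], TCP at [245.067, 547.646, 231.261] pointing down, gripper open.
Joint ranges: [-2.56, 2.56], [-1.29, 2.01], [-1.08, 1.49], [-3.29, 1.98], [-2.81, -0.18], [-2.99, 2.99]. Speed limits (rad/s): [2.57, 2.57, 3.01, 3.14, 3.14, 3.14].

### API

Orientations are given as a 3x3 rotation matrix whose columns are the frame's x, y, z axes.
In Python, from workcell import observe, snapshot, job_done, pinch_z gives the robot as it stands. The module is installed in compiled form; this text tells all that it offers.
- The arm moves only by the shell command python3 -m pendant 'ROWS'. ROWS is a JSON object of lists of equal length, an entry for each row: "dp": the shift along the tool's x, y, z in units of 0.03 m (1.0 is 0.03 m), a list of three; "rotation": the turn, a rotation vector about the tool's x, y, z in units of 6 degrees (1.0 is 6 degrees), a list of three; "gripper": the opening, from -1 (shut) to 1 (fully open). A call has 1 to 10 rows; each row shifts and turns the commanded pose from where the row before left it, along the tool's axes as they then stand; what a row does not reach is not made up. A row lasts 1/12 s, in which the tool goes at most 41.7 mm and 7.16 degrees, less where a joint would pass 70% of its speed; a pose out of reach is approached as far as the arm can. A call with a number of a shift or a turn outside -1 to 1 is refused whole. A call with a gripper value outside its range is refused whole. The fingers move at their own pace and stop on an object; the grip force is fixed at half the most. Time passes only in rows, so rows that do not move let the fingers close. It gives the time, the measured TCP pose, the force, the opening and the grip force at its end, in the units of the state.
- observe(): the state, without advancing time (a new reading comes with each control period).
- snapshot(name): name is "scene" or "top" or "wrist"; returns a dict with "pixels" (480x640x3 uint8, red, green, blue), "intrinsics" (3x3 intrinsics, pixels), "R" (3x3) and "t" (3): a world point X has camera coordinates R X + t; the wrist camera has in their place "mount" (4x4, takes a point from camera to tool coordinates, whose origin is the TCP and whose axes are the flange's). Camera axes: x right, y down, z forward; pixel columns grow to the right and rows downward; lengths in mm; the calibration is good to about 2 mm. A picture is of the moment at which its call begins: read the wrist's pose just before it. There is no depth.
- job_done(): hands the job in; it is judged then, once.
The state is a dict: "time_s": time; "joints": joint angles; "joint_velocities": joint speeds; "joint_torque": joint torques, N m; "position": TCP position; "tool_rot": TCP orientation; "contact_force": force on the tool from outside, world axes, zero at the start; "wrist_torque": the same for the moment, N m; "gripper_width": finger opening in mm; "finger_force": force on a finger pad.
Only numpy, scipy, OpenCV 4.12 (cv2) and the standard library are available. Lean on these libraries where they do the work, as an engineer would, in place of code of your own. Each camera call takes 0.05 s, during which the arm holds its last target. There are 200 camera calls.

## Working session

There is one attempt and no reset: what is moved stays moved. The work goes in short steps, Python scripts to look and compute and a shell command to move; the robot and the scene stay as the last step left them, time stands still between calls to the robot, and variables do not carry over. Pictures are saved under pics/ and viewed, at most 10 in all, crops included, and the job is handed in when it is done.

```bash
mkdir -p pics
cat > h.py <<'E'
import numpy as np, cv2, json
from workcell import observe, snapshot, job_done, pinch_z
def snap(n, f):
    o=observe(); s=snapshot(n); cv2.imwrite('pics/'+f+'.png', s['pixels'][:,:,::-1])
    if n=='wrist':
        M=np.array(s['mount']); T=np.eye(4); T[:3,:3]=o['tool_rot']; T[:3,3]=o['position']
        C=np.linalg.inv(T@M); s['R'],s['t']=C[:3,:3],C[:3,3]
    np.savez('pics/'+f+'.npz',K=s['intrinsics'],R=s['R'],t=s['t']); return s
def ray(f,u,v):
    d=np.load('pics/'+f+'.npz'); R=d['R'];c=-R.T@d['t']; r=R.T@np.linalg.inv(d['K'])@[u,v,1]; return c,r
def atz(f,u,v,z):
    c,r=ray(f,u,v); return c+r*(z-c[2])/r[2]
def proj(f,X):
    d=np.load('pics/'+f+'.npz'); p=d['K']@(d['R']@np.array(X,float)+d['t']); return p[:2]/p[2]
def crop(f,u,v,w,h,k,out):
    im=cv2.imread('pics/'+f+'.png'); c=im[v:v+h,u:u+w]; cv2.imwrite('pics/'+out+'.png',cv2.resize(c,None,fx=k,fy=k,interpolation=cv2.INTER_CUBIC))
E
python3 - <<'E'
from h import *
for n in('scene','top'):
    snap(n,n+'0'); c,r=ray(n+'0',320,240); print(n,c,r)
o=observe(); print(pinch_z() if callable(pinch_z) else pinch_z, o)
E
```

```text
scene [ 989.11653901 -335.52834436  819.89833418] [-0.50606617  0.38322024 -0.77268463]
top [ 4.36529986e+02 -1.06206027e+00  1.11518642e+03] [ 0.10154656 -0.0119379  -0.99478039]
18.700000000000003 {'time_s': 0.1, 'joints': array([ 1.48370416e+00,  4.07681889e-02,  8.39088219e-02, -4.12383302e-04,
       -1.61548567e+00, -3.33698518e-01]), 'joint_velocities': array([ 0.00161142, -0.00093501,  0.00230204,  0.00108698, -0.00147722,
       -0.00198897]), 'joint_torque': array([-4.78141825e-03, -3.69353306e+01,  3.48277795e+01,  6.95149362e+00,
       -4.55174493e-03,  2.91198894e-06]), 'position': array([244.90148305, 547.42481696, 230.36757456]), 'tool_rot': array([[ 9.12773673e-01, -4.08465329e-01, -5.45120347e-04],
       [-4.08465675e-01, -9.12772437e-01, -1.50700771e-03],
       [ 1.17989575e-04,  1.59821992e-03, -9.99998716e-01]]), 'contact_force': array([-0.19418922, -0.25222041, -0.19489063]), 'wrist_torque': array([-0.0095616 ,  0.07212513,  0.023389  ]), 'finger_force': 0.0, 'gripper_width': 85.29305942349524}
```

View pics/top0.png

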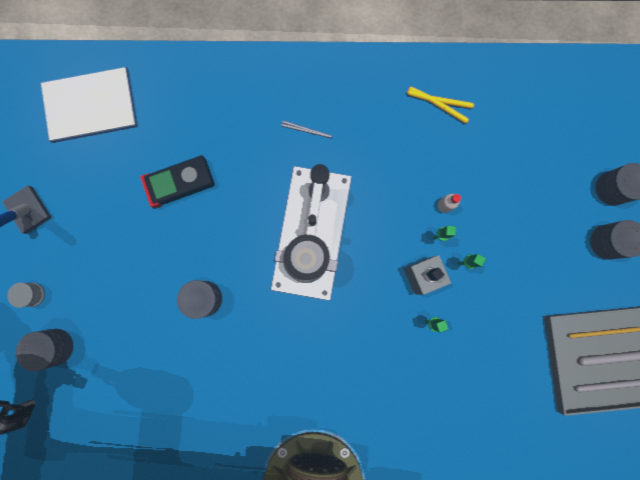

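View pics/scene0.png

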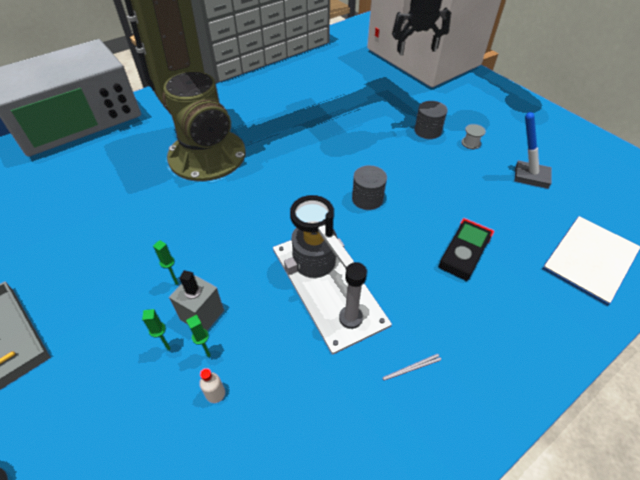

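Top view: candidates for the probe are the black handle in the grey rest at (434,274), and green look-alikes at (447,232), (475,261), (439,325). By colour it is the black one. The fixture lies at (310,230) with its hinge at (319,175), pin at (312,220) and head at (306,258). Now a close crop.

Run:
```python
from h import *
im=cv2.imread('pics/top0.png')
a=cv2.resize(im[150:310,262:362],None,fx=3.75,fy=3.75,interpolation=cv2.INTER_CUBIC)
b=cv2.resize(im[190:340,395:495],None,fx=4,fy=4,interpolation=cv2.INTER_CUBIC)
cv2.imwrite('pics/c1.png',np.hstack([a,b[:600,:400]]))
```

```text
(no output)
```

View pics/c1.png

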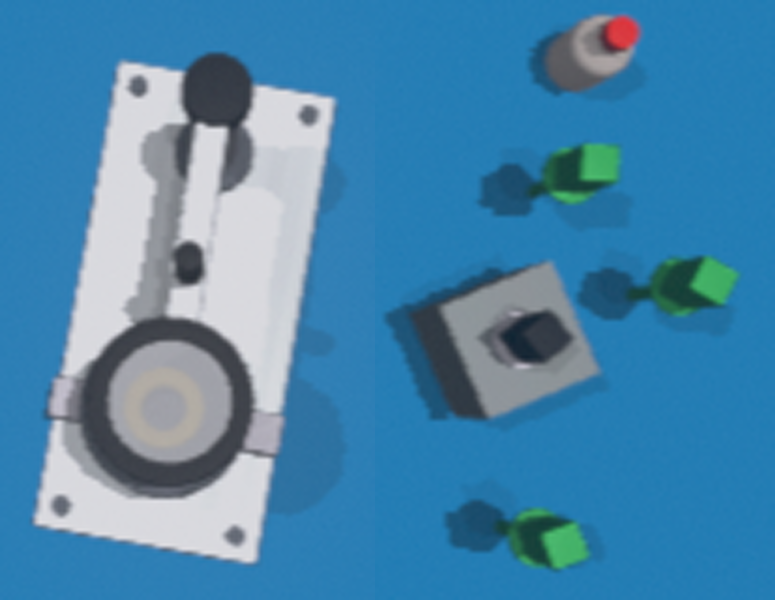

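Confirmed: the grey rest's top corners are at about (438,305), (553,262), (600,372), (487,418) in the crop, and it holds the black-handled probe. The green ones stand around it.

```bash
cat > est.py <<'E'
from h import *
L=lambda u,v:(262+u/3.75-.4,150+v/3.75-.4)
Rr=lambda u,v:(395+(u-375)/4-.4,190+v/4-.4)
P=lambda n,p,z:print(n,np.round(atz('top0',*p,z),1))
pl=[atz('top0',*L(*c),12) for c in[(119,62),(335,98),(256,563),(35,525)]]
for c in pl:print('plate',np.round(c,1))
print('dir far', (pl[0]+pl[1]-pl[2]-pl[3])/2,'ctr',sum(pl)/4)
P('hub',L(217,88),185);P('hubbase pillar',L(215,152),12);P('pintop',L(188,252),237);P('ring top',L(167,402),183);P('bush',L(163,405),120)
rs=[atz('top0',*Rr(*c),90) for c in[(438,305),(553,262),(600,372),(487,418)]]
for c in rs:print('rest',np.round(c,1))
print('restc',sum(rs)/4,'ang',np.degrees([np.arctan2(*(rs[(i+1)%4]-rs[i])[[1,0]])%90 for i in range(4)]))
P('htop',Rr(543,335),150)
for n,c in[('g1',(600,163)),('g2',(715,281)),('g3',(565,545)),('bottle',(622,33))]:P(n,Rr(*c),140 if n!='bottle' else 100)
E
python3 est.py
```

```text
plate [726.4  50.2  12. ]
plate [703.8 -87.6  12. ]
plate [409.7 -37.8  12. ]
plate [432.5  99.5  12. ]
dir far [294.05574931 -49.54485312   0.        ] ctr [568.08169533   6.07576632  12.        ]
hub [667.  -10.6 185. ]
hubbase pillar [668.4 -11.3  12. ]
pintop [570.    4.1 237. ]
ring top [498.1  15.1 183. ]
bush [500.5  18.4 120. ]
rest [ 485.6 -210.4   90. ]
rest [ 509.4 -273.7   90. ]
rest [ 449.7 -298.    90. ]
rest [ 424.6 -236.1   90. ]
restc [ 467.29845478 -254.53330032   90.        ] ang [5087.2315308  4998.74008935  112.07654156   22.77407577]
htop [ 467.6 -251.8  150. ]
g1 [ 557.8 -286.1  140. ]
g2 [ 496.4 -344.4  140. ]
g3 [ 360.7 -263.4  140. ]
bottle [ 634.5 -311.6  100. ]
```

Run:
```python
from h import *
im=cv2.imread('pics/scene0.png')
a=cv2.resize(im[190:355,265:395],None,fx=3,fy=3,interpolation=cv2.INTER_CUBIC)
b=cv2.resize(im[230:395,135:255],None,fx=3,fy=3,interpolation=cv2.INTER_CUBIC)
cv2.imwrite('pics/c2.png',np.hstack([a,b]))
```

```text
(no output)
```

View pics/c2.png

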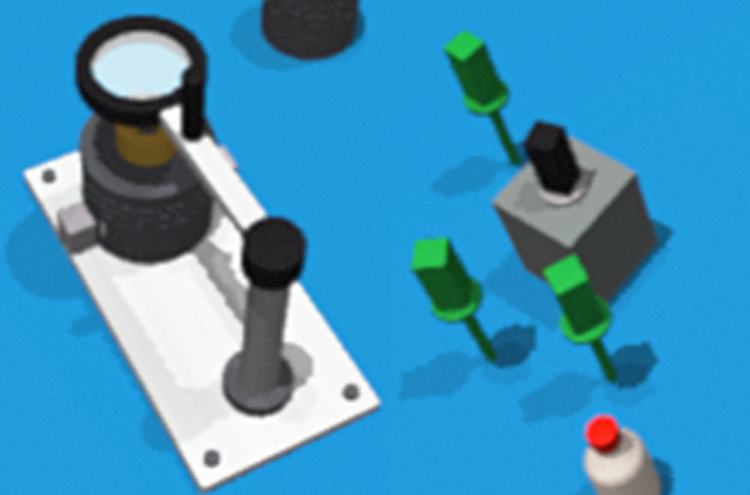

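Scene crop: the magnifier arm and pin are clear, and the rest is ringed by three green look-alikes. I'll lift, then travel to above the pin, fingers part open so they can cage it.

```bash
python3 -m pendant '{"dp":[[0,0,-0.67],[0,0,-0.67],[0,0,-0.67],[0.4,0.5,0],[0.67,0.81,0],[0.67,0.81,0],[0.67,0.81,0],[0.67,0.81,0],[0.67,0.81,0],[0.67,0.81,0]],"rotation":[[0,0,-0.85],[0,0,-0.85],[0,0,-0.85],[0,0,0],[0,0,0],[0,0,0],[0,0,0],[0,0,0],[0,0,0],[0,0,0]],"gripper":[-0.2,-0.2,-0.2,-0.2,-0.2,-0.2,-0.2,-0.2,-0.2,-0.2]}' | tail -c 600
python3 -m pendant '{"dp":[[0.67,0.81,0],[0.67,0.81,0],[0.67,0.81,0],[0.67,0.81,0],[0.67,0.81,0],[0.67,0.81,0],[0.67,0.81,0],[0.67,0.81,0],[0.67,0.81,0],[0.67,0.81,0]],"rotation":[[0,0,0],[0,0,0],[0,0,0],[0,0,0],[0,0,0],[0,0,0],[0,0,0],[0,0,0],[0,0,0],[0,0,0]],"gripper":[-0.2,-0.2,-0.2,-0.2,-0.2,-0.2,-0.2,-0.2,-0.2,-0.2]}' | tail -c 600
cat >> h.py <<'E'
def rel(x,y,z,yaw=None):
    "shift to target in tool axes (units of 30 mm); turn about tool z in units of 6 deg"
    o=observe(); R=np.array(o['tool_rot']); d=R.T@(np.array([x,y,z])-o['position'])/30
    print('at',np.round(o['position'],1),'yaw',round(np.degrees(np.arctan2(R[1,0],R[0,0])),2),'tilt',np.round(R[:2,2],4),'w',round(o['gripper_width'],1),'F',np.round(o['contact_force'],1),'ff',o['finger_force'],'t',o['time_s'],'j6',o['joints'][5])
    print('units',np.round(d,3), 'turn', None if yaw is None else -(yaw-np.degrees(np.arctan2(R[1,0],R[0,0])))/6)
E
python3 - <<'E'
from h import *
rel(570,4.5,290,-8.8)
snap('wrist','w1')
E
```

```text
time_s: 0.93
position: [351.8, 367.0, 291.2]
tool_rot: [[0.988, -0.153, -0.0], [-0.153, -0.988, -0.0], [-0.0, 0.0, -1.0]]
contact_force: [0.5, 0.3, -0.4]
gripper_width: 34.1
finger_force: 0.0
time_s: 1.77
position: [513.3, 96.0, 291.3]
tool_rot: [[0.988, -0.153, -0.0], [-0.153, -0.988, -0.0], [-0.0, 0.0, -1.0]]
contact_force: [0.2, 1.1, -0.0]
gripper_width: 34.2
finger_force: 0.0
at [513.3  96.  291.3] yaw -8.8 tilt [-0.0004 -0.    ] w 34.2 F [ 0.2  1.1 -0. ] ff 0.0 t 1.7667 j6 0.8465158695610868
units [2.335 2.726 0.043] turn -0.00033782356391398594
```

View pics/w1.png

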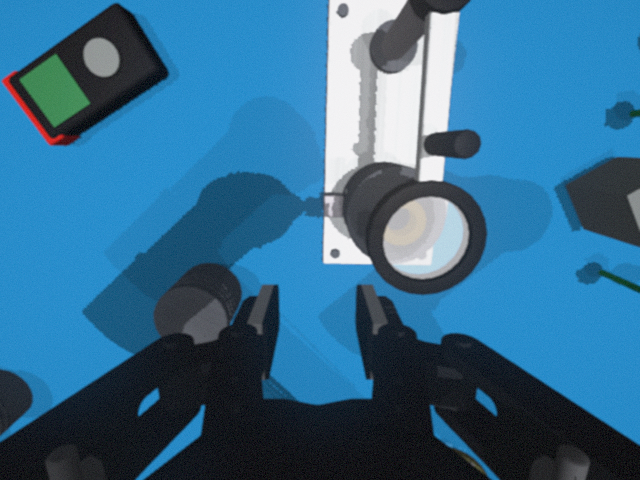

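Wrist view: pin top at (467,144), base near (430,143); magnifier ring centre at (427,237), fingers either side of the picture's lower middle.

Run:
```python
from h import *
print(atz('w1',467,144,237), atz('w1',427,237,183))
print(proj('w1',[570,4.5,237]),proj('w1',[667,-10.6,185]),proj('w1',[498,15,183]))
rel(570,4.5,290,-8.8)
```

```text
[568.99984943   4.50449973 237.        ] [502.78151589  14.22857506 183.        ]
[466.94115201 142.10913676] [450.56386776 -24.78594358] [426.40049864 243.2342435 ]
at [514.9  92.3 291. ] yaw -8.99 tilt [-0.0008 -0.0022] w 33.9 F [-2.  -0.8 -1.2] ff 0.0 t 1.8167 j6 0.8505835690576486
units [2.273 2.605 0.037] turn -0.03127073534248718
```

```bash
python3 -m pendant '{"dp":[[0.57,0.65,0],[0.57,0.65,0],[0.57,0.65,0],[0.56,0.65,0],[0,0,0],[0,0,0.6],[0,0,0.6],[0,0,0.6],[0,0,0.6],[0,0,0.6]],"rotation":[[0,0,0],[0,0,0],[0,0,0],[0,0,0],[0,0,0],[0,0,0],[0,0,0],[0,0,0],[0,0,0],[0,0,0]],"gripper":[-0.2,-0.2,-0.2,-0.2,-0.2,-0.2,-0.2,-0.2,-0.2,-0.2]}' | tail -c 600
python3 -m pendant '{"dp":[[0,0,0],[0,0,0]],"rotation":[[0,0,0],[0,0,0]],"gripper":[-0.4,-0.4]}' >/dev/null
python3 - <<'E'
from h import *
rel(569.5,4.5,200,-8.8)
E
```

```text
time_s: 2.65
position: [567.8, 10.3, 200.3]
tool_rot: [[0.988, -0.153, -0.001], [-0.153, -0.988, -0.0], [-0.001, 0.0, -1.0]]
contact_force: [0.6, -0.2, -0.8]
gripper_width: 34.3
finger_force: 0.0
at [567.7  10.  200.9] yaw -8.8 tilt [-0.0022 -0.0011] w 25.7 F [-0.2 -0.5  1.7] ff 0.0 t 2.8167 j6 1.0460887546581918
units [0.089 0.171 0.028] turn -0.00012150402405305034
```

```bash
python3 -m pendant '{"dp":[[0.08,0.1,0],[0,-0.29,0],[0,-0.29,0],[0,-0.29,0],[0,-0.29,0],[0,-0.29,0],[0,-0.29,0],[0,-0.29,0]],"rotation":[[0,0,0],[0,0,0.42],[0,0,0.83],[0,0,0.83],[0,0,0.83],[0,0,0.83],[0,0,0.83],[0,0,0.83]],"gripper":[-0.4,-0.4,-0.4,-0.4,-0.4,-0.4,-0.4,-0.4]}' | tail -c 600
python3 - <<'E'
from h import *
a=np.radians(180-9.6+0.8-35-3); rel(667+100*np.cos(a),-10.6+100*np.sin(a),200,-8.8-32.5)
E
```

```text
time_s: 3.48
position: [593.1, 62.2, 203.7]
tool_rot: [[0.749, -0.662, 0.002], [-0.662, -0.749, -0.001], [0.002, -0.001, -1.0]]
contact_force: [0.2, -3.0, -0.1]
gripper_width: 25.4
finger_force: 1.0
at [593.1  62.2 203.7] yaw -41.48 tilt [ 0.0023 -0.0007] w 25.4 F [ 0.2 -3.  -0.1] ff 1.003677360713482 t 3.4833 j6 0.4056257644952577
units [ 0.133 -0.124  0.124] turn -0.0302297409288812
```

```bash
python3 -m pendant '{"dp":[[0.1,-0.29,0.1],[0,-0.29,0],[0,-0.29,0],[0,-0.29,0],[0,-0.29,0],[0,-0.29,0],[0,-0.29,0],[0,-0.29,0],[0,-0.29,0],[0,0,0]],"rotation":[[0,0,0.83],[0,0,0.83],[0,0,0.83],[0,0,0.83],[0,0,0.83],[0,0,0.83],[0,0,0.83],[0,0,0.83],[0,0,0.83],[0,0,0]],"gripper":[-0.4,-0.4,-0.4,-0.4,-0.4,-0.4,-0.4,-0.4,-0.4,-0.4]}' | tail -c 600
python3 - <<'E'
from h import *
rel(667,-10.6,200,-80)
E
```

```text
time_s: 4.32
position: [662.7, 97.3, 199.4]
tool_rot: [[0.066, -0.998, 0.001], [-0.998, -0.066, -0.0], [0.0, -0.001, -1.0]]
contact_force: [0.3, 1.1, 0.0]
gripper_width: 25.6
finger_force: 0.0
at [662.7  97.3 199.4] yaw -86.22 tilt [ 0.0012 -0.0001] w 25.6 F [0.3 1.1 0. ] ff 0.0 t 4.3167 j6 -0.37800473773146825
units [ 3.6    0.094 -0.019] turn -1.0373909522489082
```

```bash
python3 -m pendant '{"dp":[[0,0,0],[0,0,0],[0,0,-0.7],[0,0,-0.8],[0,0,-0.8],[0,0,-0.7],[0,0,0],[0,0,0],[0,0,0],[0,0,0]],"rotation":[[0,0,0],[0,0,0],[0,0,0],[0,0,0],[0,0,0],[0,0,0],[0,0,-0.8],[0,0,-0.8],[0,0,-0.8],[0,0,-0.8]],"gripper":[-0.1,-0.1,-0.1,-0.1,-0.1,-0.1,-0.1,-0.1,-0.1,-0.1]}' | tail -c 600
python3 - <<'E'
from h import *
rel(495,-180,290,-68)
snap('top','top1')
E
```

```text
time_s: 5.15
position: [661.1, 97.5, 289.5]
tool_rot: [[0.399, -0.917, 0.001], [-0.917, -0.399, 0.001], [-0.0, -0.001, -1.0]]
contact_force: [0.6, -0.2, -0.3]
gripper_width: 38.0
finger_force: 0.0
at [661.1  97.5 289.5] yaw -66.46 tilt [0.0012 0.0006] w 38.0 F [ 0.6 -0.2 -0.3] ff 0.0 t 5.15 j6 -0.03401696117256907
units [ 6.268  8.771 -0.028] turn 0.25660932789777985
```

```bash
python3 -m pendant '{"dp":[[0.3,0.42,0],[0.65,0.91,0],[0.65,0.91,0],[0.65,0.91,0],[0.65,0.91,0],[0.65,0.91,0],[0.65,0.91,0],[0.65,0.91,0],[0.65,0.91,0],[0.65,0.91,0]],"rotation":[[0,0,0.25],[0,0,0],[0,0,0],[0,0,0],[0,0,0],[0,0,0],[0,0,0],[0,0,0],[0,0,0],[0,0,0]],"gripper":[-0.1,-0.1,-0.1,-0.1,-0.1,-0.1,-0.1,-0.1,-0.1,-0.1]}' | tail -c 600
python3 -m pendant '{"dp":[[0,0,0],[0,0,0],[0,0,0]],"rotation":[[0,0,0],[0,0,0],[0,0,0]],"gripper":[-0.1,-0.1,-0.1]}' >/dev/null
python3 - <<'E'
from h import *
rel(467.5,-252,290,-68)
s=snap('wrist','w2'); p=proj('w2',[467.5,-252,150]); print(p)
u,v=[int(q) for q in p]; u=max(0,min(u-80,480));v=max(0,min(v-60,360))
a=s['pixels'][:,:,::-1][v:v+120,u:u+160]
t=cv2.imread('pics/top1.png')[150:310,262:362]
print(u,v); cv2.imwrite('pics/c3.png',np.hstack([cv2.resize(a,None,fx=3.4,fy=3.4,interpolation=cv2.INTER_CUBIC)[:400,:540],cv2.resize(t,(250,400))]))
E
```

```text
time_s: 6.03
position: [488.5, -170.8, 289.5]
tool_rot: [[0.369, -0.929, 0.002], [-0.929, -0.369, -0.0], [0.001, -0.002, -1.0]]
contact_force: [0.8, -0.3, 0.4]
gripper_width: 38.0
finger_force: 0.0
at [ 489.7 -169.5  289.1] yaw -68.36 tilt [0.0011 0.0002] w 38.3 F [ 0.6 -0.2  0.6] ff 0.0 t 6.2833 j6 0.3220739675636212
units [ 2.282  1.702 -0.032] turn -0.060772570293769
[383.10297231 144.78270818]
303 84
```

View pics/c3.png

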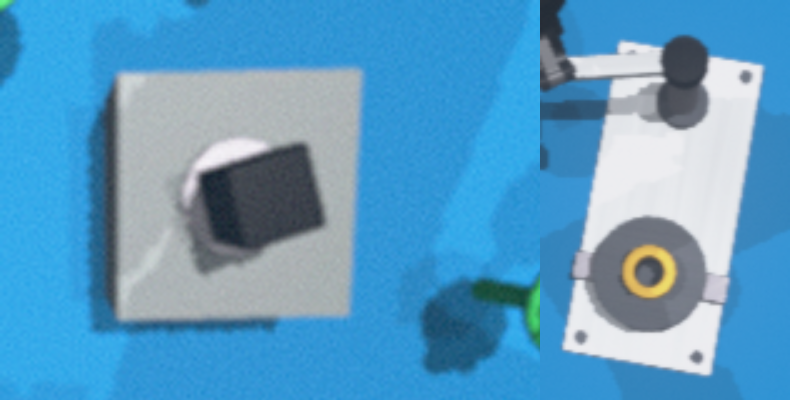

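Wrist crop: the black handle's top corners are near (217,172), (305,143), (326,223), (245,248), turned about 17° from the rest. Right half: the magnifier is swung far out, and the bushing's mouth is at (649,271).

Run:
```python
from h import *
W=lambda u,v,z:atz('w2',303+u/3.4-.35,84+v/3.4-.35,z)
hs=[W(*c,150) for c in[(219,172),(305,143),(326,223),(245,248)]]
for h in hs:print(np.round(h,1))
print('htop',sum(hs)/4,[round(np.degrees(np.arctan2(*(hs[(i+1)%4]-hs[i])[[1,0]]))%90,1) for i in range(4)])
rs=[W(*c,90) for c in[(117,73),(361,69),(350,316),(117,320)]]
print('rest',sum(rs)/4,[round(np.degrees(np.arctan2(*(rs[(i+1)%4]-rs[i])[[1,0]]))%90,1) for i in range(4)])
# refine mouth in top1 by image code
im=cv2.imread('pics/top1.png');hsv=cv2.cvtColor(im,cv2.COLOR_BGR2HSV)
m=((hsv[...,0]>15)&(hsv[...,0]<32)&(hsv[...,1]>110)&(hsv[...,2]>90)).astype(np.uint8); m[:240]=0;m[280:]=0;m[:,:290]=0;m[:,325:]=0
c=max(cv2.findContours(m,cv2.RETR_EXTERNAL,cv2.CHAIN_APPROX_NONE)[0],key=cv2.contourArea)
e=cv2.fitEllipse(c);print(e, atz('top1',*e[0],120), atz('top1',305.4,258.2,120))
```

```text
[ 482.3 -254.6  150. ]
[ 466.8 -267.5  150. ]
[ 454.9 -253.4  150. ]
[ 469.9 -241.4  150. ]
htop [ 468.46979478 -254.21726152  150.        ] [np.float64(39.7), np.float64(40.2), np.float64(38.6), np.float64(43.3)]
rest [ 468.07619285 -254.4164381    90.        ] [np.float64(22.5), np.float64(23.0), np.float64(22.6), np.float64(22.6)]
((305.12908935546875, 258.2004089355469), (20.131250381469727, 20.412349700927734), 114.50818634033203) [499.25138224  18.30253817 120.        ] [499.25510534  17.72951623 120.        ]
```

```bash
python3 -m pendant '{"dp":[[0,0,0],[0,0,0],[0,0,0],[0.43,0.59,0],[0.43,0.59,0],[0.43,0.59,0],[0.42,0.59,0],[0,0,0],[0,0,0],[0,0,0]],"rotation":[[0,0,-1],[0,0,-1],[0,0,-1.0],[0,0,-0.05],[0,0,0],[0,0,0],[0,0,0],[0,0,0],[0,0,0],[0,0,0]],"gripper":[0.15,0.15,0.15,0.15,0.15,0.15,0.15,0.15,0.15,0.15]}' | tail -c 600
python3 - <<'E'
from h import *
rel(468.4,-254.3,107,-50)
E
```

```text
time_s: 7.17
position: [469.0, -253.6, 288.3]
tool_rot: [[0.643, -0.766, -0.0], [-0.766, -0.643, 0.0], [-0.0, 0.0, -1.0]]
contact_force: [-0.2, -0.2, 1.0]
gripper_width: 48.9
finger_force: 0.0
at [ 469.  -253.6  288.3] yaw -49.98 tilt [-0.0005  0.0002] w 48.9 F [-0.2 -0.2  1. ] ff 0.0 t 7.1667 j6 0.8167239738185046
units [0.01  0.029 6.044] turn 0.003254288686004969
```

Centred above the handle; lower to grasp height, stopping a little short to check.

```bash
python3 -m pendant '{"dp":[[0,0,0.5],[0,0,0.7],[0,0,0.7],[0,0,0.7],[0,0,0.7],[0,0,0.7],[0,0,0.7],[0,0,0.5],[0,0,0.3],[0,0,0]],"rotation":[[0,0,0],[0,0,0],[0,0,0],[0,0,0],[0,0,0],[0,0,0],[0,0,0],[0,0,0],[0,0,0],[0,0,0]],"gripper":[0.15,0.15,0.15,0.15,0.15,0.15,0.15,0.15,0.15,0.15]}' | tail -c 600
python3 - <<'E'
from h import *
rel(468.4,-254.3,107,-50)
E
```

```text
time_s: 8.0
position: [467.9, -253.1, 121.4]
tool_rot: [[0.643, -0.765, -0.003], [-0.765, -0.643, 0.001], [-0.003, 0.002, -1.0]]
contact_force: [-1.2, 0.1, 0.1]
gripper_width: 49.5
finger_force: 0.0
at [ 467.9 -253.1  121.4] yaw -49.95 tilt [-0.0034  0.0011] w 49.5 F [-1.2  0.1  0.1] ff 0.0 t 8.0 j6 0.8171954720180077
units [0.043 0.011 0.48 ] turn 0.008426089694805702
```

```bash
python3 -m pendant '{"dp":[[0.03,0,0.24],[0,0,0.22],[0,0,0],[0,0,0],[0,0,0],[0,0,0],[0,0,0],[0,0,0],[0,0,0],[0,0,0]],"rotation":[[0,0,0],[0,0,0],[0,0,0],[0,0,0],[0,0,0],[0,0,0],[0,0,0],[0,0,0],[0,0,0],[0,0,0]],"gripper":[0.15,0.15,0.15,-0.3,-0.4,-0.5,-0.5,-0.6,-0.8,-1]}' | tail -c 600
python3 -m pendant '{"dp":[[0,0,0],[0,0,0],[0,0,0],[0,0,0]],"rotation":[[0,0,0],[0,0,0],[0,0,0],[0,0,0]],"gripper":[-1,-1,-1,-1]}' | tail -c 600
python3 - <<'E'
from h import *
rel(468.4,-254.3,107,-50)
E
```

```text
time_s: 8.83
position: [469.2, -255.3, 110.5]
tool_rot: [[0.642, -0.766, 0.001], [-0.766, -0.642, -0.001], [0.001, -0.0, -1.0]]
contact_force: [0.6, -0.3, 3.0]
gripper_width: 19.1
finger_force: 58.8
time_s: 9.17
position: [469.2, -255.3, 110.4]
tool_rot: [[0.642, -0.766, 0.001], [-0.766, -0.642, -0.001], [0.001, -0.0, -1.0]]
contact_force: [-0.2, -0.9, 5.4]
gripper_width: 19.3
finger_force: 59.0
at [ 469.2 -255.3  110.4] yaw -50.03 tilt [ 0.0008 -0.0007] w 19.3 F [-0.2 -0.9  5.4] ff 58.97389769554138 t 9.1667 j6 0.8188227621409058
units [-0.045 -0.     0.114] turn -0.004310278134415313
```

```bash
python3 -m pendant '{"dp":[[0,0,-0.2],[0,0,-0.4],[0,0,-0.6],[0,0,-0.7],[0,0,-0.7],[0,0,-0.7],[0,0,-0.7],[0,0,-0.7],[0,0,-0.7],[0,0,-0.5]],"rotation":[[0,0,0],[0,0,0],[0,0,0],[0,0,0],[0,0,0],[0,0,0],[0,0,0],[0,0,0],[0,0,0],[0,0,0]],"gripper":[-1,-1,-1,-1,-1,-1,-1,-1,-1,-1]}' | tail -c 600
python3 -m pendant '{"dp":[[0,0,-0.2],[0,0,0],[0,0,0]],"rotation":[[0,0,0],[0,0,0],[0,0,0]],"gripper":[-1,-1,-1]}' >/dev/null
python3 - <<'E'
from h import *
rel(499.3,18,290,-50)
snap('scene','scene1')
p=proj('scene1',[468,-254,240]);print(p)
crop('scene1',int(p[0])-60,int(p[1])-80,150,180,3,'c4')
E
```

```text
time_s: 10.0
position: [468.9, -255.1, 289.3]
tool_rot: [[0.642, -0.766, 0.001], [-0.766, -0.642, -0.0], [0.001, -0.001, -1.0]]
contact_force: [0.5, -0.8, 0.1]
gripper_width: 19.8
finger_force: 58.5
at [ 469.  -254.8  292.1] yaw -50.02 tilt [-0.0008  0.0008] w 19.5 F [ 0.1  0.2 -1.3] ff 58.52009832859039 t 10.25 j6 0.8188336703006912
units [-6.317 -6.618  0.075] turn -0.003020980662515882
[173.81229679 244.22952404]
```

View pics/c4.png

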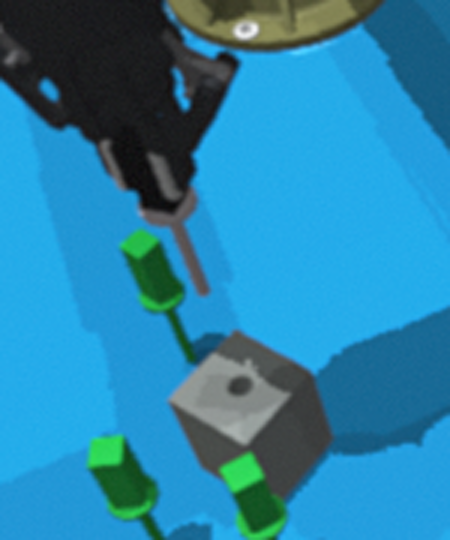

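The scene crop shows the probe lifted clear, gripped, rod hanging straight, tip at about (204,292). Carry it over the bushing.

```bash
python3 -m pendant '{"dp":[[-0.3,-0.3,0],[-0.6,-0.63,0],[-0.6,-0.63,0],[-0.6,-0.63,0],[-0.7,-0.73,0],[-0.7,-0.73,0],[-0.7,-0.73,0],[-0.7,-0.73,0],[-0.6,-0.63,0],[-0.5,-0.53,0]],"rotation":[[0,0,0],[0,0,0],[0,0,0],[0,0,0],[0,0,0],[0,0,0],[0,0,0],[0,0,0],[0,0,0],[0,0,0]],"gripper":[-1,-1,-1,-1,-1,-1,-1,-1,-1,-1]}' | tail -c 600
python3 -m pendant '{"dp":[[-0.2,-0.22,0],[-0.1,-0.13,0],[0,0,0],[0,0,0],[0,0,0]],"rotation":[[0,0,0],[0,0,0],[0,0,0],[0,0,0],[0,0,0]],"gripper":[-1,-1,-1,-1,-1]}' >/dev/null
python3 - <<'E'
from h import *
rel(499.3,18,290,-50)
a=snap('scene','scene2')['pixels']; b=snap('wrist','w3')['pixels']
rel(499.3,18,290,-50)
for X in([499.3,18,120],[499.3,18,190]):print(proj('scene2',X),proj('w3',X))
u,v=[int(q) for q in proj('scene2',[499.3,18,150])]; print(u-45,v-55)
cv2.imwrite('pics/c5.png',np.hstack([cv2.resize(a[v-55:v+55,u-45:u+45],(450,550),interpolation=cv2.INTER_CUBIC),cv2.resize(b[:,100:540],(350,550)) if 0 else cv2.resize(b[230:480,240:400],(350,550),interpolation=cv2.INTER_CUBIC)])[:,:,::-1])
E
```

```text
time_s: 11.13
position: [497.0, 5.6, 291.2]
tool_rot: [[0.643, -0.766, -0.002], [-0.766, -0.643, -0.0], [-0.001, 0.002, -1.0]]
contact_force: [0.5, -0.1, -0.9]
gripper_width: 19.6
finger_force: 58.6
at [499.7  16.4 292.7] yaw -50.09 tilt [-0.0002 -0.0004] w 19.3 F [-0.1  0.  -0.8] ff 58.68937611579895 t 11.55 j6 0.25965188208453005
units [-0.051 -0.023  0.091] turn -0.015641681068338187
at [499.7  16.4 292.9] yaw -50.11 tilt [ 0.0001 -0.0002] w 19.1 F [-0.2  0.2 -1.2] ff 58.68921160697937 t 11.65 j6 0.2594552673591526
units [-0.05  -0.023  0.096] turn -0.01795765707425308
[313.55412402 229.43464039] [316.33761859 222.919474  ]
[313.31904617 206.56548399] [316.10532735 243.93200646]
268 164
```

View pics/c5.png

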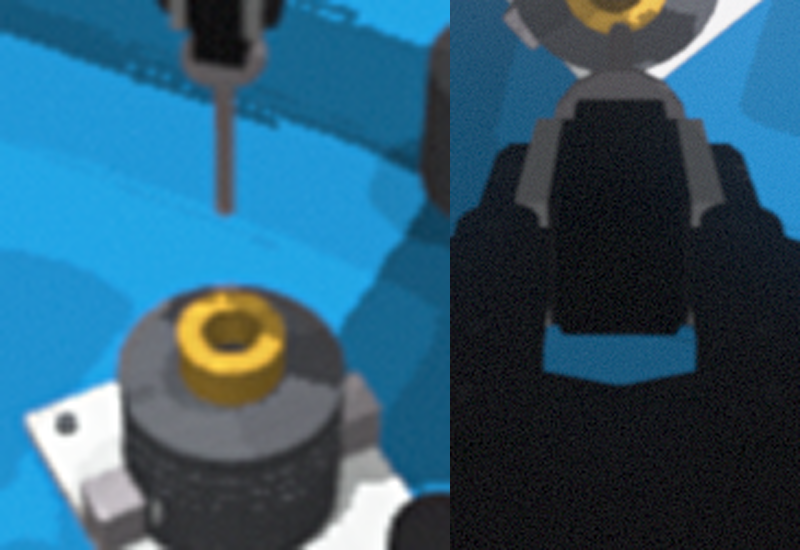

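Crop: rod tip at crop (226,213), collar at (224,65); bore mouth centre at (231,328), so the rod is about 1 image pixel (2 mm) left of the bore. Compute in both views.

Run:
```python
from h import *
S=lambda u,v:(268+u/5-.4,164+v/5-.4)
tip=atz('scene2',*S(226,212),192.4); m=atz('scene2',*S(230.5,328),120); col=atz('scene2',*S(224,67),272.4)
print('tip',tip,'collar',col,'mouth',m,'mouth-tip',m-tip)
# tip from top views: magnified fit of mouth ring already (499.25,18.3)
im=cv2.imread('pics/top1.png').astype(float)
# dark bore centroid cross-check
g=cv2.cvtColor(im.astype(np.uint8),cv2.COLOR_BGR2HSV)
m2=((g[...,0]>15)&(g[...,0]<32)&(g[...,1]>110)&(g[...,2]>90)).astype(np.uint8);m2[:240]=0;m2[280:]=0;m2[:,:290]=0;m2[:,325:]=0
cs,_=cv2.findContours(m2,cv2.RETR_CCOMP,cv2.CHAIN_APPROX_NONE)
for c in cs:
    if len(c)>12: e=cv2.fitEllipse(c);print(e,atz('top1',*e[0],120))
```

```text
tip [499.29278122  16.74268959 192.4       ] collar [501.45236425  15.04402952 272.4       ] mouth [498.95370177  18.63858738 120.        ] mouth-tip [ -0.33907945   1.89589779 -72.4       ]
((305.12908935546875, 258.2004089355469), (20.131250381469727, 20.412349700927734), 114.50818634033203) [499.25138224  18.30253817 120.        ]
((305.2178039550781, 258.38958740234375), (12.586369514465332, 13.337286949157715), 25.466703414916992) [498.85162309  18.11204    120.        ]
```

```bash
python3 -m pendant '{"dp":[[-0.05,-0.03,0],[0,0,0.3],[0,0,0.4],[0,0,0.4],[0,0,0.4],[0,0,0.4],[0,0,0.25],[0,0,0],[0,0,0],[0,0,0]],"rotation":[[0,0,0],[0,0,0],[0,0,0],[0,0,0],[0,0,0],[0,0,0],[0,0,0],[0,0,0],[0,0,0],[0,0,0]],"gripper":[-1,-1,-1,-1,-1,-1,-1,-1,-1,-1]}' | tail -c 600
python3 - <<'E'
from h import *
rel(499.3,18.2,155.4,-50)
a=snap('scene','scene3')['pixels']
cv2.imwrite('pics/c6.png',cv2.resize(a[164:264,268:358],(540,600),interpolation=cv2.INTER_CUBIC)[:,:,::-1])
E
```

```text
time_s: 12.48
position: [499.8, 19.0, 229.1]
tool_rot: [[0.642, -0.766, 0.001], [-0.766, -0.642, -0.0], [0.001, -0.001, -1.0]]
contact_force: [-0.1, 0.1, -0.1]
gripper_width: 19.7
finger_force: 58.7
at [499.8  19.  229.1] yaw -50.03 tilt [ 0.0012 -0.0001] w 19.7 F [-0.1  0.1 -0.1] ff 58.68677258491516 t 12.4833 j6 0.2554528714333024
units [0.006 0.032 2.457] turn -0.005649412330152852
```

View pics/c6.png

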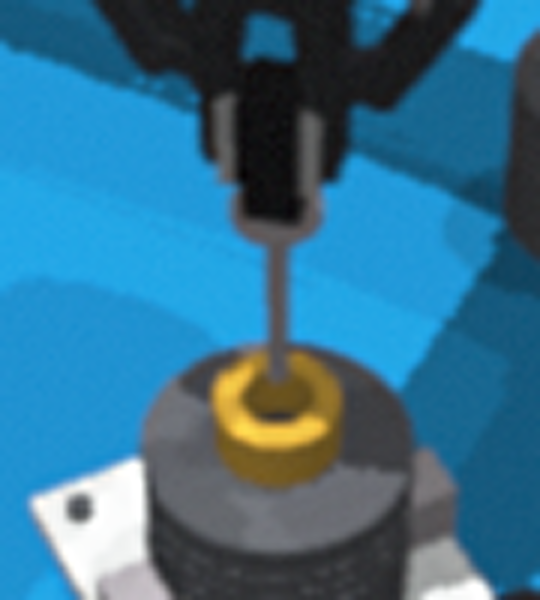

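The tip at (278,378) is centred over the bore (277,396); the 18 px gap matches its 9 mm height above the mouth. Descend.

```bash
python3 -m pendant '{"dp":[[0,0.02,0.2],[0,0,0.3],[0,0,0.3],[0,0,0.3],[0,0,0.3],[0,0,0.3],[0,0,0.3],[0,0,0.2],[0,0,0.15],[0,0,0]],"rotation":[[0,0,0],[0,0,0],[0,0,0],[0,0,0],[0,0,0],[0,0,0],[0,0,0],[0,0,0],[0,0,0],[0,0,0]],"gripper":[-1,-1,-1,-1,-1,-1,-1,-1,-1,-1]}' | tail -c 600
python3 -m pendant '{"dp":[[0,0,0.08],[0,0,0],[0,0,0],[0,0,0],[0,0,0]],"rotation":[[0,0,0],[0,0,0],[0,0,0],[0,0,0],[0,0,0]],"gripper":[-1,-1,-1,-1,-1]}' >/dev/null
python3 - <<'E'
from h import *
rel(499.3,18.2,155.4,-50)
a=snap('scene','scene4')['pixels']
b=cv2.resize(a[184:264,268:358],(540,480),interpolation=cv2.INTER_CUBIC)
cv2.imwrite('pics/c7.png',b[:,:,::-1])
E
```

```text
time_s: 13.37
position: [498.6, 18.6, 156.6]
tool_rot: [[0.642, -0.766, -0.002], [-0.766, -0.642, -0.001], [-0.001, 0.002, -1.0]]
contact_force: [-0.1, 0.6, -1.8]
gripper_width: 19.4
finger_force: 58.7
at [499.2  18.7 155.8] yaw -50.03 tilt [0.0006 0.0001] w 19.3 F [ 0.7 -0.2 -0.3] ff 58.68724465370178 t 13.7833 j6 0.2557654885728267
units [0.014 0.008 0.013] turn -0.005244248638791286
```

View pics/c7.png

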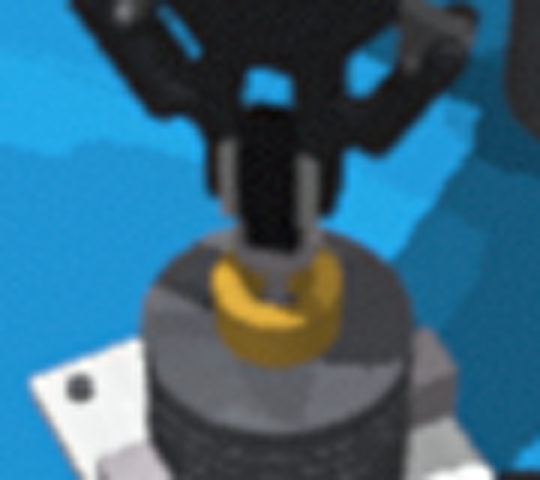

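The rod is in the bore, the collar's front edge is at (275,277), which fits a 15 mm gap, and no force shows. Hand in.

```bash
python3 -c "
from workcell import job_done; print(job_done())"
```

```text
the job is handed in; nothing more can be done
None
```

I handed the job in with the magnifier swung out about 75°. The gripped probe hangs upright and centred in the bushing, with its collar about 15 mm above the mouth and no contact force showing; the judge's result was not shown.

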